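# Unhook the honing block from its lipped holder

## Robot

A 6-joint arm with a two-finger parallel gripper is mounted at the origin on the work surface. World frame = base frame: x ahead of the robot, y to its left, z up, the work surface at z = 0. Lengths are in m, angles in rad, forces in N, time in s.
With the tool pointing down it reaches from about 0.225 to 0.875 m from the base axis. Payload 3.4 kg.
Tool frame: the origin (TCP) lies at the very end of the fingers, on their centre line; the grasp point (between the pads) lies 19 mm behind it; z points along the fingers, y is the direction in which the jaws open and shut (so a half turn about z gives the same grasp; the last joint's range is limited). The gripper opens to 85 mm and grips with 20 to 120 N. Pads are 22 mm wide; open, the fingers measure 114 mm over their backs; the gripper's body (76 mm by 85 mm) begins 54 mm behind the grasp point. The pads swing forward as they close: fully open they stand 13 mm farther back than shut.
Start: joints at [-1.28, 0.276, 1.505, -0, 1.361, -0.121], TCP at [0.23, -0.527, 0.231] pointing down, gripper open.
Joint ranges: [-2.89, 2.89], [-0.75, 2.08], [0.22, 2.7], [-1.18, 4.32], [0.11, 2.71], [-2.7, 2.7]. Speed limits (rad/s): [2.57, 2.57, 3.14, 3.14, 3.14, 3.14].

## Interface

Orientations are given as a unit quaternion [w, x, y, z].
In Python, from rig import get_state, get_image, camera_model, sign_off gives the robot as it stands. The module is installed in compiled form; this text tells all that it offers.
- The arm moves only by the tool drive_tool, never from a script. Its argument "motion" is text: rows parted by semicolons, each of 7 numbers parted by spaces: the turn, a rotation vector about the tool's x, y, z in degrees, then the shift along the tool's x, y, z in m, then the opening in per cent of the stroke, from 0 (shut) to 100 (fully open). In form: wx wy wz tx ty tz hand; .... A call has 1 to 12 rows; each row shifts and turns the pose as measured when the row begins, along the tool's axes as they then stand; what a row does not reach is not made up. A row lasts 1/8 s, in which the tool goes at most 62.5 mm and 10.7 degrees, less where a joint would pass 70% of its speed; a pose out of reach is approached as far as the arm can. A call is refused whole if a number of a shift passes 0.0625 or a number of a turn 10.7, either way. A call with a gripper value outside its range is refused whole. The fingers move at their own pace and stop on an object; "newtons" is the grip in N (left out, the last holds). Time passes only in rows, so rows that do not move let the fingers close. It gives the time, the measured TCP pose, the force and the opening at its end, in the units of the state.
- get_state(): the state, without advancing time (a new reading comes with each control period).
- get_image(name): name is "side" or "top" or "wrist"; returns (picture, depth): 384x512x3 uint8, red, green, blue; 384x512 float32, m along the optical axis (not along the pixel's ray), 0 where there is no reading.
- camera_model(name): a dict with "camera_matrix" (3x3 intrinsics, pixels), "cam_to_world" (4x4, takes a point from camera to world coordinates); the wrist camera has in their place "T_tool_cam" (4x4, takes a point from camera to tool coordinates, whose origin is the TCP and whose axes are the flange's). Camera axes: x right, y up, looking along -z (the intrinsics and any distortion apply to the point x, -y, -z); pixel columns grow to the right and rows downward; lengths in m; the calibration is good to about 2 mm. A picture is of the moment at which its call begins: read the wrist's pose just before it. camera_model takes no time and is no camera call.
- sign_off(): hands the job in, once; it reports no verdict.
The state is a dict: "clock": time; "qpos": joint angles; "qd": joint speeds; "effort": joint torques, N m; "position": TCP position; "ee_rot": TCP orientation; "contact_force": force on the tool from outside, world axes, zero at the start; "moment": the same for the moment, N m; "width": finger opening in m.
Only numpy, scipy, OpenCV 4.12 (cv2) and the standard library are available. Lean on these libraries where they do the work, as an engineer would, in place of code of your own. Each camera call takes 0.05 s, during which the arm holds its last target.

## Task

Take the honing block with the orange handle out of its green holder: tip it back on its tail hook until its front end is above the yellow lip but still under the red guard tabs, draw it out frontwards until hook and ears are free, then lift it away and lay it down gently, flat, sole down, in the middle of the black rubber mat and let go. The height of lip and tabs is set by hand and differs each time, so feel for it, and never press the block against the holder with more than about 25 N. Leave the bowl, glue bottle and screwdriver where they are.

Things in the scene. Friction and masses are not known exactly. Their poses are not given: they have to be found in the camera images.
- hone_grip (a point): Honing block's orange handle, a square post 24 x 24 mm, 14 to 60 mm above the sole; this point is on its axis, 40 mm above the sole. Axes: z up, +x to the tail hook, -x to the front end. Block: dark board 110 (x) x 56 x 14 mm, about 0.35 kg; front end at x = -55 mm, where a steel ear stands out of each side (x -55 to -43 mm, 2 to 12 mm above the sole, 76 mm over both).
- hone_tip (a point): Rear lower edge of the block's tail hook, at sole height, 76 mm in +x from the handle's axis; axes as hone_grip. The hook is a steel tongue 30 mm wide, 6 mm thick, level with the sole, from x = 55 to 76 mm, its last 5 mm turned up to 8 mm high. Tipped back, the block rocks on this edge.
- holder: Holder's green base plate, fixed, 190 (x) x 112 (y) x 10 mm; origin at the centre of its underside, on the table; -x is its front (lip and tabs), +x its rear (bar). The block lies on its upper face (sole 10 mm above the table), axes parallel, handle over the origin within 1.5 mm. With the front raised into the play, 24 mm of draw along the block's own tilted -x frees hook and ears.
- holder_bar (a point): Steel bar across (y) the holder's rear, over the tongue, just in front of the hook's upturned end: centre of the bar's underside, 16.5 mm above the plate's upper face. The bar is 4 mm thick in x (62.5 to 66.5 mm from the holder's origin) and 6 mm high. While drawing, keep the hook low enough to pass under it.
- holder_front (a point): Top edge of the holder's yellow lip (6 mm thick in x, across y, in front of the block) if its bracket were set lowest: 61 mm in -x from the holder's origin, 10 mm above the plate's upper face. The bracket, lip and tabs together, is really set 0 to 24 mm higher, not measured, and stays there during the work. A fixed green strip, 9 mm high, fills the space under it.
- holder_tabs (a point): Midway between the two red guard tabs, at their underside, if the bracket were set lowest: really 0 to 24 mm higher, always 17 mm above the lip's top. Tabs lie over the ears (19 mm long, 35 to 54 mm in -x from the holder's origin), 64 mm apart: the board passes between, the ears do not. So the raised front end has 5 mm of play between lip and tabs.
- mat: Black rubber mat, 200 (x) x 150 (y) x 4 mm, fixed on the table; origin at the centre of its underside.
- bowl_rim (a point): Loose turned wooden bowl, 100 mm wide, 45 mm high: centre of its mouth. Leave alone.
- glue: Loose glue bottle, 54 mm diameter, 140 mm high: centre of its underside. Leave alone.
- driver: Loose screwdriver lying on the table: origin in its middle, at its underside, handle to its -x. Leave alone.
There are look-alikes about, which are no part of the job. Leave any purple look-alike of the part that bears hone_grip alone.

How it is judged:
On the way, in this order (a step that is already met when the one before it is completed fails the run):
1. the front end is raised, the hook still under the bar (angle between hone_grip's own z axis and vertical above 0.06 rad and x of hone_tip in the frame of holder above 0.068 m and z of hone_tip in the frame of holder below 0.022 m), for 0.1 s.
2. the hook is drawn out from under the bar, towards the front, still low and tipped back (x of hone_tip in the frame of holder below 0.0605 m and angle between hone_grip's own z axis and vertical above 0.045 rad and z of hone_tip in the frame of holder below 0.035 m), for 0.05 s.
At the end, for the whole second after the job is handed in: The honing block lies at rest, sole down and flat (within 0.06 rad), on the mat, its handle within 35 mm of the mat's centre, released (horizontal distance between hone_grip and mat below 0.035 m and angle between hone_grip's own z axis and vertical below 0.06 rad and height (world z) of hone_grip between 0.04 and 0.05 m and contact force between hone and mat above 1 N and linear speed of hone below 0.02 m/s); the robot touches nothing.
It fails at once if the block is pressed against the holder or its bracket with more than 25 N (contact force between hone and holder above 25 N).
It fails at once if the block is dropped or thumped on the mat (over 60 N) (contact force between hone and mat above 60 N).
It fails at once if the bowl, bottle or screwdriver is moved by more than 20 mm (distance of any of bowl_rim, glue, driver from where it was at the start of the episode above 0.02 m).
It also fails if it takes over 72 s, if anything falls off the work surface, if the arm or the gripper's body presses on something with over 40 N, if the wrist force passes 120 N, or if a joint passes its speed limit or range.

## Working session

There is one attempt and no reset: what is moved stays moved. The work goes in short steps, Python scripts to look and compute and a tool call to move; the robot and the scene stay as the last step left them, time stands still between calls to the robot, and variables do not carry over. Pictures are saved under pics/ and viewed, and the job is handed in when it is done.

Besides the shell and the picture viewer there is one more tool, called after "Request:" by a JSON object that holds its "op" and its "data". drive_tool: Moves the arm, as the interface text tells. Its arguments: {"type":"object","properties":{"motion":{"type":"string"},"newtons":{"type":"number"}},"required":["motion"]}

```bash
mkdir -p pics; cat > h.py <<'E'
import numpy as np, cv2
from rig import *
def save(n,f):
    im,d=get_image(n); cv2.imwrite(f'pics/{f}.png',im[:,:,::-1]); np.savez(f'{f}.npz',im=im,d=d); return im,d
E
python3 - <<'E'
from h import *
print(get_state())
for n in('side','top','wrist'):
    save(n,n+'0'); m=camera_model(n); print(n,m)
E
```

```text
{'clock': 0.0, 'qpos': array([-1.27997844e+00,  2.76616572e-01,  1.50613974e+00, -6.25928662e-06,
        1.36074190e+00, -1.20997968e-01]), 'qd': array([ 1.87203331e-03,  3.57699370e-04, -3.38339902e-04, -7.39078005e-04,
       -7.60228170e-05,  1.58525319e-03]), 'effort': array([ 2.82283640e-03, -4.16777515e+01, -2.45805502e+01,  3.41581244e-04,
        1.07971154e-02,  1.82149114e-05]), 'position': array([ 0.22999407, -0.52640356,  0.23042481]), 'ee_rot': array([-9.49086385e-04,  9.78875179e-01,  2.04456541e-01, -8.38524089e-05]), 'contact_force': array([ 0.68832638, -0.54365081,  0.6627643 ]), 'moment': array([ 0.02073914,  0.05395857, -0.01907496]), 'width': 0.08521168250548161}
side {'camera_matrix': array([[473.33804468,   0.        , 252.97401565],
       [  0.        , 473.33804468, 187.33451543],
       [  0.        ,   0.        ,   1.        ]]), 'cam_to_world': array([[-0.78860938,  0.42187648, -0.44734268, -0.020727  ],
       [-0.61489191, -0.54317042,  0.57172882,  0.79130484],
       [-0.00178437,  0.7259381 ,  0.68775772,  0.99683397],
       [ 0.        ,  0.      
[... 306 characters left out ...]
, -0.00801172,  0.00632735, -0.00265117],
       [ 0.00469802,  0.18913572,  0.98193972,  1.28554064],
       [ 0.        ,  0.        ,  0.        ,  1.        ]])}
wrist {'camera_matrix': array([[329.93192835,   0.        , 260.7316593 ],
       [  0.        , 329.93192835, 186.45032519],
       [  0.        ,   0.        ,   1.        ]]), 'T_tool_cam': array([[-1.25616547e-03,  9.64709197e-01,  2.63314616e-01,
         6.71640833e-02],
       [ 9.99998949e-01,  1.02111085e-03,  1.02952551e-03,
        -1.65167188e-04],
       [ 7.24319315e-04,  2.63315632e-01, -9.64709466e-01,
        -1.42137695e-01],
       [ 0.00000000e+00,  0.00000000e+00,  0.00000000e+00,
         1.00000000e+00]])}
```

View pics/top0.png

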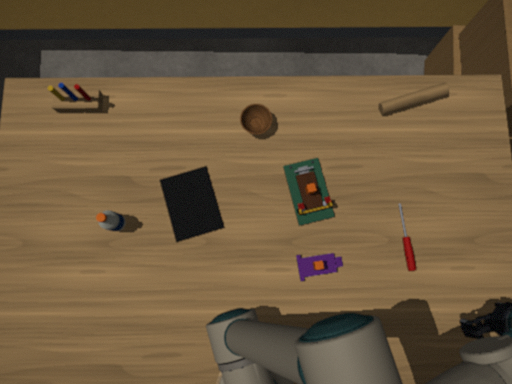

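View pics/side0.png

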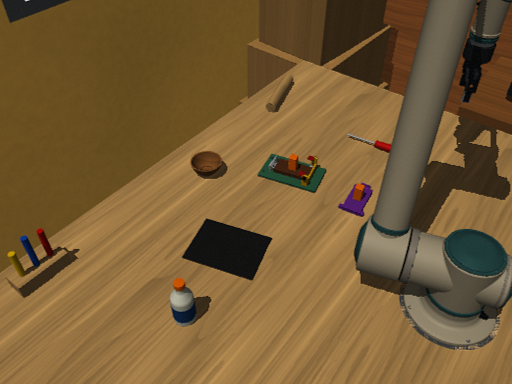

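View pics/wrist0.png

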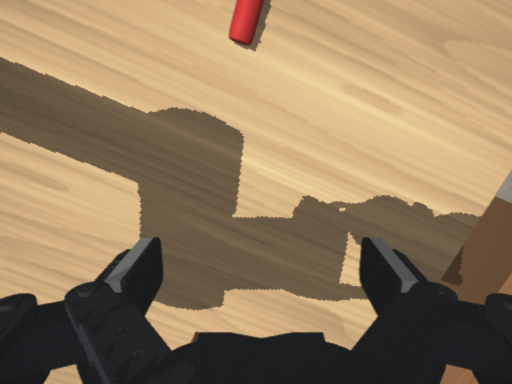

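In the top view there are two orange-handled candidates. One is a dark board in the green holder at (311,188), and the other is a purple board at (320,265). The first fits, because it sits in the green holder with the yellow lip and red tabs; the purple one is the look-alike. I'll confirm it in a crop and measure.

```bash
cat >> h.py <<'E'
def cast(n,uv,z,T=None):
    m=camera_model(n); K=m['camera_matrix']; T=m['cam_to_world'] if T is None else T
    uv=np.atleast_2d(uv).astype(float)
    r=np.c_[(uv[:,0]-K[0,2])/K[0,0],-(uv[:,1]-K[1,2])/K[1,1],-np.ones(len(uv))]@T[:3,:3].T
    o=T[:3,3]; return o+r*((z-o[2])/r[:,2])[:,None]
def mask(im,lo,hi,roi=None):
    h=cv2.cvtColor(im,cv2.COLOR_RGB2HSV); m=cv2.inRange(h,np.array(lo),np.array(hi))
    if roi: 
        k=np.zeros_like(m); x0,y0,x1,y1=roi; k[y0:y1,x0:x1]=255; m&=k
    return m
E
python3 - <<'E'
from h import *
top=np.load('top0.npz')['im']; side=np.load('side0.npz')['im']
a=cv2.resize(top[140:290,260:360],None,fx=5,fy=5,interpolation=cv2.INTER_CUBIC)[:600]
b=cv2.resize(side[140:220,245:385],None,fx=5,fy=5,interpolation=cv2.INTER_CUBIC)
cv2.imwrite('pics/ct.png',a[:,:,::-1]);cv2.imwrite('pics/cs.png',b[:,:,::-1])
for n,im,roi in(('top',top,(270,140,350,235)),('side',side,(250,145,335,195))):
    g=mask(im,(60,60,30),(95,255,255),roi); c=max(cv2.findContours(g,0,1)[0],key=cv2.contourArea)
    w=cast(n,c[:,0,:],0.01)[:,:2]; R=cv2.minAreaRect((w*1000).astype(np.float32)); print(n,'holder',R)
    o=mask(im,(5,170,120),(14,255,255),roi); v,u=np.nonzero(o); print('orange',len(u),u.mean(),v.mean(),u.min(),u.max(),v.min(),v.max(),cast(n,[u.mean(),v.mean()],.065))
    for nm,lo,hi in(('yellow',(20,140,90),(32,255,255)),('red',(0,180,90),(4,255,255))):
        v,u=np.nonzero(mask(im,lo,hi,roi)); print(nm,len(u), u.mean(),v.mean(),cast(n,[u.mean(),v.mean()],.03))
for n,im,roi in(('top',top,(150,155,235,250)),('side',side,(170,210,285,285))):
    g=mask(im,(0,0,0),(180,255,45),roi); c=max(cv2.findContours(g,0,1)[0],key=cv2.contourArea)
    w=cast(n,c[:,0,:],0.004)[:,:2]; print(n,'mat',cv2.minAreaRect((w*1000).astype(np.float32)))
E
```

```text
top holder ((570.87353515625, -163.77383422851562), (185.01055908203125, 107.41716003417969), 13.577471733093262)
orange 70 311.27142857142854 187.84285714285716 300 330 183 208 [[ 0.56962531 -0.16551001  0.065     ]]
yellow 87 315.18390804597703 208.55172413793105 [[ 0.51373928 -0.17971839  0.03      ]]
red 40 313.9 202.35 [[ 0.53229477 -0.17654744  0.03      ]]
side holder ((567.988037109375, -159.45394897460938), (187.87734985351562, 114.54121398925781), 13.608368873596191)
orange 108 292.962962962963 161.13888888888889 289 313 154 175 [[ 0.56056579 -0.14916592  0.065     ]]
yellow 72 310.05555555555554 171.25 [[ 0.51359649 -0.17703564  0.03      ]]
red 38 305.1578947368421 166.05263157894737 [[ 0.53898394 -0.18825394  0.03      ]]
top mat ((536.92529296875, 190.45571899414062), (193.94290161132812, 145.57493591308594), 16.47202491760254)
side mat ((535.3021240234375, 192.76272583007812), (199.11862182617188, 149.64447021484375), 16.61937141418457)
```

View pics/ct.png

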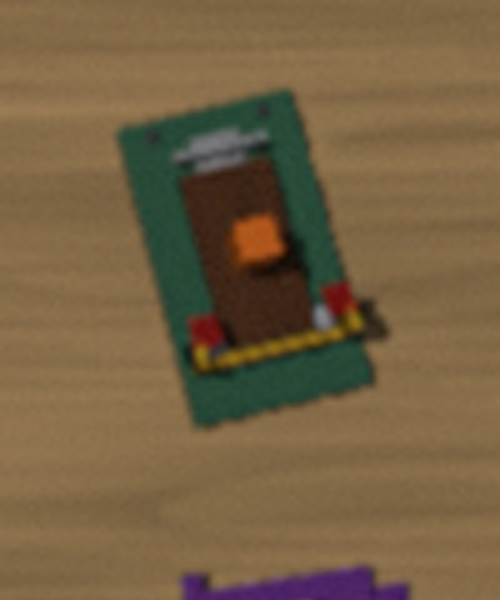

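View pics/cs.png

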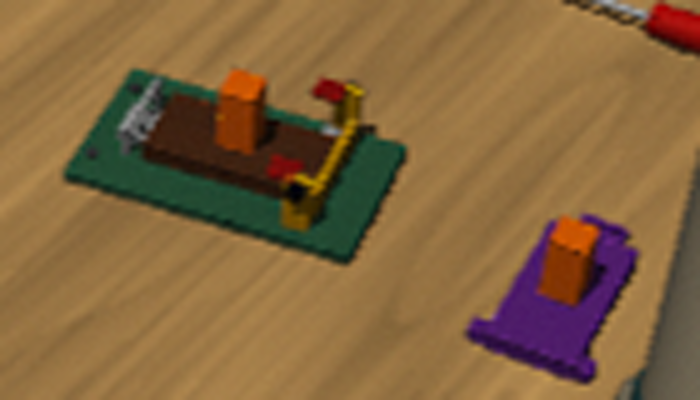

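The crop confirms it. The dark board with the orange post is in the green holder with the red tabs, and the purple one stays untouched. Next I'll move the wrist camera over the holder.

```bash
cat >> h.py <<'E'
from scipy.spatial.transform import Rotation as Ro
def pose(s=None):
    s=s or get_state(); q=s['ee_rot']; return np.array(s['position']),Ro.from_quat([q[1],q[2],q[3],q[0]])
def delta(p,R=None):
    p0,R0=pose(); 
    print('shift tool mm',np.round(R0.inv().apply(np.array(p)-p0)*1000,2),'turn deg',None if R is None else np.round((R0.inv()*R).as_rotvec(degrees=True),2))
def down(yaw): # tool x at yaw, z down
    c,s=np.cos(yaw),np.sin(yaw); return Ro.from_matrix(np.array([[c,s,0],[s,-c,0],[0,0,-1]]))
E
python3 - <<'E'
from h import *
delta([.57,-.163,.20],down(np.radians(13.6)))
E
```

```text
shift tool mm [ 457.05 -197.07   30.99] turn deg [-0.08 -0.    9.99]
```

Request:
{"op": "drive_tool", "data": {"motion": "0 0 0 0.05 -0.022 0 100;0 0 0 0.05 -0.022 0 100;0 0 0 0.05 -0.022 0 100;0 0 0 0.05 -0.022 0 100;0 0 0 0.05 -0.022 0 100;0 0 0 0.05 -0.022 0 100;0 0 0 0.05 -0.022 0.01 100;0 0 0 0.05 -0.022 0.01 100;0 0 0 0.05 -0.02 0.01 100;0 0 5 0 0 0 100;0 0 5 0 0 0 100;0 0 0 0 0 0 100"}}

```text
clock: 1.65
position: [0.5746, -0.1556, 0.1953]
ee_rot: [-0.002, 0.993, 0.116, -0.002]
contact_force: [0.4, 0.2, -0.4]
width: 0.0857
```

```bash
python3 - <<'E'
from h import *
print(get_state()['clock'],pose()[0]); delta([.57,-.163,.20],down(np.radians(13.6)))
save('wrist','w1')
E
```

```text
1.65 [ 0.57463958 -0.15563474  0.19530258]
shift tool mm [-6.22  6.09 -4.7 ] turn deg [-0.22  0.16 -0.33]
```

View pics/w1.png

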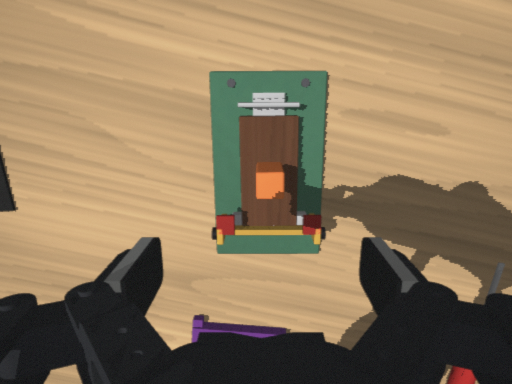

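The wrist view shows the whole holder: plate corners at about (210,71), (327,71), (319,254) and (216,254), handle top at (270,182), lip on row 232, and tabs at (225,224) and (312,224). I'll measure its pose, the handle and the bracket depth.

```bash
cat > m.py <<'E'
from h import *
def wristT():
    p,R=pose(); T=np.eye(4);T[:3,:3]=R.as_matrix();T[:3,3]=p; return T@camera_model('wrist')['T_tool_cam']
def pts(uv,d,T):
    K=camera_model('wrist')['camera_matrix']; u,v=uv
    z=d[v,u]; P=np.c_[(u-K[0,2])/K[0,0]*z,-(v-K[1,2])/K[1,1]*z,-z]; return (P@T[:3,:3].T+T[:3,3])[z>0]
E
python3 - <<'E'
from m import *
f=np.load('w1.npz'); im,d=f['im'],f['d']; T=wristT()
roi=(195,60,340,265)
g=mask(im,(60,60,30),(95,255,255),roi); c=max(cv2.findContours(g,0,1)[0],key=cv2.contourArea)
w=cast('wrist',c[:,0,:],0.01,T)[:,:2]; R=cv2.minAreaRect((w*1000).astype(np.float32)); print('holder',R)
C=np.array(R[0])/1000; yaw=np.radians(R[2] if R[1][0]>R[1][1] else R[2]-90); print(C,np.degrees(yaw))
H=lambda P:np.c_[(P[:,0]-C[0])*np.cos(yaw)+(P[:,1]-C[1])*np.sin(yaw),-(P[:,0]-C[0])*np.sin(yaw)+(P[:,1]-C[1])*np.cos(yaw),P[:,2]]
for nm,lo,hi,r in(('orange',(5,170,190),(14,255,255),(240,150,300,210)),('yellow',(18,140,90),(32,255,255),roi),('redL',(0,150,90),(4,255,255),(210,205,245,245)),('redR',(0,150,90),(4,255,255),(295,205,330,245)),('green',(60,60,30),(95,255,255),roi)):
    v,u=np.nonzero(mask(im,lo,hi,r)); P=H(pts((u,v),d,T)); print(nm,len(u),u.min(),u.max(),v.min(),v.max()); print(np.round(np.percentile(P,[10,50,90],axis=0)*1000,1))
v,u=np.nonzero(mask(im,(5,170,190),(14,255,255),(240,150,300,210)))
W=cast('wrist',np.c_[u,v],.07,T); print('handle top box',H(W).min(0),H(W).max(0), cv2.minAreaRect((W[:,:2]*1000).astype(np.float32)))
E
```

```text
holder ((593.8400268554688, -157.3152618408203), (142.22874450683594, 109.86144256591797), 13.52155876159668)
[ 0.59384003 -0.15731526] 13.52155876159668
orange 581 256 283 172 198
[[-32.3  -9.1  68.5]
 [-23.6   0.1  69.5]
 [-14.    9.4  70.4]]
yellow 724 216 320 214 243
[[-85.5 -33.8  21.3]
 [-81.7  -0.7  28.2]
 [-80.6  33.6  50.3]]
redL 299 216 234 215 234
[[-73.7  34.2  49.4]
 [-65.9  39.8  50.5]
 [-59.1  46.3  51.4]]
redR 94 303 320 225 233
[[-74.8 -42.2  49.5]
 [-71.6 -36.9  50.5]
 [-69.2 -32.9  51.2]]
green 10343 210 326 71 252
[[-103.6  -48.     8.6]
 [   7.1    2.8    9.6]
 [  62.8   48.1   10.5]]
handle top box [-0.03482916 -0.01154251  0.07      ] [-0.01219955  0.01112437  0.07      ] ((571.0239868164062, -163.02294921875), (22.618602752685547, 22.590919494628906), 13.258089065551758)
```

```bash
python3 - <<'E'
from m import *
f=np.load('w1.npz'); im,d=f['im'],f['d']; T=wristT()
roi=(195,60,340,265)
g=mask(im,(60,60,30),(95,255,255),roi); v,u=np.nonzero(g)
hull=cv2.convexHull(np.c_[u,v].astype(np.int32)); w=cast('wrist',hull[:,0,:],.01,T)[:,:2]; R=cv2.minAreaRect((w*1000).astype(np.float32)); print(R)
C=np.array([.571,-.163]);yaw=np.radians(13.4)
H=lambda P:np.c_[(P[:,0]-C[0])*np.cos(yaw)+(P[:,1]-C[1])*np.sin(yaw),-(P[:,0]-C[0])*np.sin(yaw)+(P[:,1]-C[1])*np.cos(yaw),P[:,2]]
for r in range(226,240):
    v,u=np.nonzero(mask(im,(15,120,80),(35,255,255),(240,r,300,r+1)))
    if len(u): P=H(pts((u,v),d,T)); print(r,len(u),np.round(np.median(P,axis=0)*1000,1))
p,Rt=pose(); print(get_state()['contact_force'],get_state()['moment'])
delta([.571,-.163,.10],down(np.radians(13.4)))
E
```

```text
((572.32373046875, -162.45718383789062), (186.49464416503906, 109.83506774902344), 13.466534614562988)
226 58 [-57.5  -2.4  19.4]
227 60 [-57.5  -1.3  22. ]
228 60 [-57.5  -0.8  24.6]
229 60 [-57.6  -1.2  27.1]
230 60 [-58.2  -1.7  28.4]
231 60 [-59.1  -0.7  28.7]
232 60 [-60.2  -1.2  28.6]
233 60 [-61.4  -0.7  28.4]
234 60 [-62.4  -0.7  28.6]
[-1.11315434 -0.74524878  0.1012951 ] [-0.0184987   0.01370753 -0.07437607]
shift tool mm [-4.89  6.58 95.34] turn deg [-0.22  0.15 -0.13]
```

Bracket offset by depth is about 9 mm (lip top at z ≈ 29 mm), so the wanted tilt is roughly 9°. Next I'll align and descend.

Request:
{"op": "drive_tool", "data": {"motion": "0 0 0 -0.005 0.0065 0.03 100;0 0 0 0 0 0.03 100;0 0 0 0 0 0.03 100;0 0 0 0 0 0.02 100;0 0 0 0 0 0 100"}}

```text
clock: 2.33
position: [0.5707, -0.1654, 0.0836]
ee_rot: [-0.001, 0.993, 0.117, -0.0]
contact_force: [-0.5, 0.6, 0.1]
width: 0.0854
```

```bash
python3 - <<'E'
from m import *
save('wrist','w2'); delta([.571,-.163,.032],down(np.radians(13.4)))
f=np.load('w2.npz'); im,d=f['im'],f['d']; T=wristT()
v,u=np.nonzero(mask(im,(5,170,190),(14,255,255),(200,100,320,300)))
print(u.min(),u.max(),v.min(),v.max()); W=cast('wrist',np.c_[u,v],.07,T); print(cv2.minAreaRect((W[:,:2]*1000).astype(np.float32)))
E
```

```text
shift tool mm [ 0.11 -2.69 52.58] turn deg [-0.03 -0.07  0.09]
235 280 209 251
((571.8872680664062, -163.41995239257812), (23.083053588867188, 22.984981536865234), 14.294517517089844)
```

View pics/w2.png

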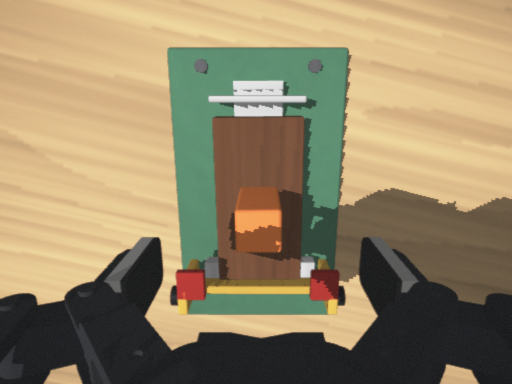

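The handle (235–280, 209–251) lies between the fingers with the block still seated. Continuing down.

Request:
{"op": "drive_tool", "data": {"motion": "0 0 0 0.0005 -0.0023 0.018 100;0 0 0 0 0 0.018 100;0 0 0 0 0 0.012 80;0 0 0 0 0 0.003 60;0 0 0 0 0 0 50", "newtons": 60}}

```text
clock: 3.0
position: [0.5759, -0.1659, 0.0384]
ee_rot: [0.003, 0.993, 0.118, 0.006]
contact_force: [0.2, -0.1, -0.1]
width: 0.043
```

```bash
python3 - <<'E'
from m import *
delta([.5715,-.1632,.032],down(np.radians(13.4)));print(get_state())
E
```

```text
shift tool mm [-3.73 -3.69  6.3 ] turn deg [ 0.37 -0.61  0.14]
{'clock': 3.0, 'qpos': array([-3.97134626e-01,  4.69275095e-01,  1.72725382e+00,  1.26446454e-03,
        9.32612039e-01,  9.36604377e-01]), 'qd': array([-0.00045133, -0.00517301, -0.00718581, -0.00052805,  0.00418092,
       -0.00081759]), 'effort': array([-1.40015353e-02, -4.68800962e+01, -1.87534529e+01,  3.07272952e-03,
       -7.44632841e-02,  1.74589286e-04]), 'position': array([ 0.57591304, -0.16589084,  0.03836474]), 'ee_rot': array([0.00262622, 0.99300842, 0.11787815, 0.00566779]), 'contact_force': array([ 0.24992727, -0.08955204, -0.13417516]), 'moment': array([ 0.03739685,  0.00468404, -0.07149018]), 'width': 0.042964692448126}
```

Request:
{"op": "drive_tool", "data": {"motion": "0.4 -0.6 0 -0.0035 -0.0037 0.006 50;0 0 0 0 0 0 50"}}

```text
clock: 3.25
position: [0.572, -0.1632, 0.033]
ee_rot: [0.0, 0.993, 0.118, 0.0]
contact_force: [-0.4, 0.5, -1.0]
width: 0.0425
```

```bash
python3 - <<'E'
from m import *
delta([.5715,-.1632,.032],down(np.radians(13.4)));s=get_state();print(s['position'],s['width'],s['contact_force'])
E
```

```text
shift tool mm [-0.52 -0.09  0.97] turn deg [ 0.01 -0.05  0.15]
[ 0.57202433 -0.16317062  0.03296955] 0.04249709570276315 [-0.36179956  0.49332818 -0.95506034]
```

Well aligned. Now I'll close gently, then firm up the grip.

Request:
{"op": "drive_tool", "data": {"motion": "0 0 0 0 0 0 30;0 0 0 0 0 0 20;0 0 0 0 0 0 10;0 0 0 0 0 0 0", "newtons": 30}}

```text
clock: 3.75
position: [0.5722, -0.1633, 0.0332]
ee_rot: [0.0, 0.993, 0.118, 0.001]
contact_force: [-0.7, 0.6, -1.1]
width: 0.0239
```

```bash
python3 - <<'E'
from m import *
s=get_state();print(s['position'],s['width'],s['contact_force'],s['moment'])
E
```

```text
[ 0.57220785 -0.16329082  0.03323276] 0.023902189688867714 [-0.66662771  0.56593294 -1.09770047] [0.01111953 0.02921439 0.0307946 ]
```

Request:
{"op": "drive_tool", "data": {"motion": "0 0 0 0 0 0 0;0 0 0 0 0 0 0;0 0 0 0 0 -0.001 0;0 -1 0 0.0004 0 -0.0013 0;0 -1 0 0.0004 0 -0.0013 0;0 0 0 0 0 0 0", "newtons": 90}}

```text
clock: 4.5
position: [0.5722, -0.1627, 0.0361]
ee_rot: [0.002, 0.993, 0.118, -0.019]
contact_force: [-0.4, -0.8, -2.5]
width: 0.023
```

```bash
cat >> m.py <<'E'
C=np.array([.5715,-.163]);YAW=np.radians(13.4)
G={}
def tip(a=None):
    # block frame rigid in tool: at grasp tool pos p0 with upright block at C, sole .010
    s=get_state(); p,R=pose(s)
    Tr=down(YAW); # assumed at grasp
    p0=np.array([.5722,-.1633,.0332]); R0=Ro.from_quat([.993,.118,0.0005,0]) 
    R0=Ro.from_quat([0.993,0.118,0.001,0.0])
    ex=np.array([np.cos(YAW),np.sin(YAW),0]); ey=np.array([-np.sin(YAW),np.cos(YAW),0])
    M=R*down(YAW).inv()
    def at(x,z): # block-frame point -> holder frame
        w0=np.r_[C,0.010]+ex*x+np.array([0,0,z]); w=p+M.apply(w0-p0); q=w-np.r_[C,0]; return np.round(np.array([q@ex,q@ey,q[2]])*1000,1)
    rv=M.as_rotvec(degrees=True)
    print('t',round(s['clock'],2),'tilt',np.round([rv@ey,rv@ex,rv[2]],2),'tip',at(.076,0),'front sole',at(-.055,0),'F',np.round([s['contact_force']@ex,s['contact_force']@ey,s['contact_force'][2]],1),'M',np.round([s['moment']@ex,s['moment']@ey,s['moment'][2]],2),'w',round(s['width']*1000,1))
    X=at(.076,0); th=np.radians(rv@ey); print('sole at lip rear',round(X[2]+(X[0]+58)*np.tan(th),1),'ear top line at tab front',round(X[2]+(X[0]+54)*np.tan(th)+12/np.cos(th),1))
E
python3 -c "
from m import *
tip()"
```

```text
t 4.5 tilt [2.17 0.05 0.15] tip [75.3  0.8 10. ] front sole [-55.7   0.5  15. ] F [-0.6 -0.7 -2.5] M [-0.03 -0.16 -0.04] w 23.0
sole at lip rear 15.1 ear top line at tab front 26.9
```

Request:
{"op": "drive_tool", "data": {"motion": "0 -1 0 0.0005 0 -0.0016 0;0 -1 0 0.0005 0 -0.0016 0;0 -1 0 0.0005 0 -0.0016 0;0 -1 0 0.0005 0 -0.0016 0;0 0 0 0 0 0 0"}}

```text
clock: 5.12
position: [0.575, -0.1617, 0.0419]
ee_rot: [0.006, 0.991, 0.118, -0.056]
contact_force: [-0.6, 0.9, -4.1]
width: 0.023
```

```bash
python3 -c "
from m import *
tip()"
```

```text
t 5.12 tilt [6.47 0.08 0.16] tip [76.   1.2 10.4] front sole [-54.2   0.8  25.2] F [-0.4  1.  -4.1] M [ 0.01 -0.15  0.03] w 23.0
sole at lip rear 25.6 ear top line at tab front 37.2
```

Request:
{"op": "drive_tool", "data": {"motion": "0 -1 0 0.0004 0.0005 -0.0014 0;0 -0.9 0 0.0004 0.0005 -0.0013 0;0 -0.5 0 0.0002 0 -0.0007 0;0 0 0 0 0 0 0"}}

```text
clock: 5.62
position: [0.5767, -0.1624, 0.0453]
ee_rot: [0.008, 0.99, 0.118, -0.078]
contact_force: [0.1, -0.7, -4.1]
width: 0.023
```

```bash
python3 -c "
from m import *
tip(); save('wrist','w3')"
```

```text
t 5.62 tilt [9.04 0.08 0.15] tip [76.   0.1 10.5] front sole [-53.4  -0.3  31.1] F [-0.  -0.7 -4.1] M [-0.   -0.21 -0.  ] w 23.0
sole at lip rear 31.8 ear top line at tab front 43.3
```

View pics/w3.png

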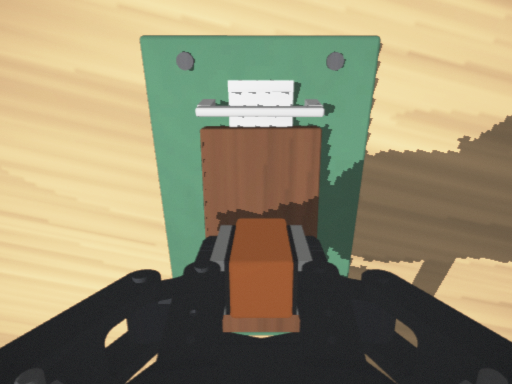

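By depth the block is now mid-play. Next I'll feel upward for the tabs in small steps.

Request:
{"op": "drive_tool", "data": {"motion": "0 -0.4 0 0.0002 0 -0.0005 0;0 0 0 0 0 0 0"}}

```text
clock: 5.92
position: [0.5766, -0.1623, 0.0458]
ee_rot: [0.009, 0.99, 0.117, -0.082]
contact_force: [0.6, -0.4, -3.3]
width: 0.0231
```

Request:
{"op": "drive_tool", "data": {"motion": "0 -0.4 0 0.0002 0 -0.0005 0;0 0 0 0 0 0 0"}}

```text
clock: 6.18
position: [0.5768, -0.1623, 0.0463]
ee_rot: [0.009, 0.989, 0.117, -0.086]
contact_force: [-0.8, -0.3, -5.0]
width: 0.0229
```

```bash
python3 -c "
from m import *
tip()"
```

```text
t 6.17 tilt [9.9  0.09 0.13] tip [75.6  0.2 10.4] front sole [-53.4  -0.2  33. ] F [-0.8 -0.1 -5. ] M [ 0.05 -0.2   0.03] w 22.9
sole at lip rear 33.7 ear top line at tab front 45.2
```

Request:
{"op": "drive_tool", "data": {"motion": "0 -0.3 0 0.0001 0 -0.0004 0;0 0 0 0 0 0 0"}}

```text
clock: 6.42
position: [0.577, -0.1622, 0.0467]
ee_rot: [0.01, 0.989, 0.117, -0.089]
contact_force: [0.2, -0.5, -2.8]
width: 0.0231
```

```bash
python3 -c "
from m import *
tip()"
```

```text
t 6.42 tilt [10.22  0.09  0.13] tip [75.6  0.2 10.5] front sole [-53.3  -0.1  33.7] F [ 0.1 -0.5 -2.8] M [-0.44  1.38  0.11] w 23.1
sole at lip rear 34.6 ear top line at tab front 46.1
```

There's clear contact: the moment jumped at ear line 46.1 mm, matching the depth estimate of 46. I'll back off to mid-play.

Request:
{"op": "drive_tool", "data": {"motion": "0 0.6 0 -0.0002 0 0.0007 0;0 0.6 0 -0.0002 0 0.0006 0;0 0 0 0 0 0 0"}}

```text
clock: 6.8
position: [0.576, -0.1623, 0.0454]
ee_rot: [0.008, 0.99, 0.117, -0.078]
contact_force: [-0.2, 0.1, -3.3]
width: 0.0229
```

```bash
python3 -c "
from m import *
tip()"
```

```text
t 6.8 tilt [8.96 0.11 0.13] tip [75.4  0.3 10.7] front sole [-54.   -0.   31.1] F [-0.2  0.1 -3.3] M [ 0.01 -0.16 -0.02] w 22.9
sole at lip rear 31.7 ear top line at tab front 43.3
```

The block is free at mid-play. Now I'll draw it along the tool's own -x in small rows, checking on the way.

Request:
{"op": "drive_tool", "data": {"motion": "0 0 0 -0.002 0 0 0;0 0 0 -0.002 0 0 0;0 0 0 -0.002 0 0 0;0 0 0 0 0 0 0"}}

```text
clock: 7.3
position: [0.5697, -0.1639, 0.0465]
ee_rot: [0.008, 0.99, 0.117, -0.078]
contact_force: [-0.2, 0.3, -4.2]
width: 0.0233
```

```bash
python3 -c "
from m import *
tip()"
```

```text
t 7.3 tilt [8.96 0.1  0.12] tip [68.9  0.2 11.8] front sole [-60.5  -0.1  32.2] F [-0.1  0.3 -4.2] M [-0.02 -0.23 -0.07] w 23.3
sole at lip rear 31.8 ear top line at tab front 43.3
```

Request:
{"op": "drive_tool", "data": {"motion": "0 0 0 -0.003 0 0 0;0 0 0 -0.003 0 0 0;0 0 0 -0.003 0 0 0;0 0 0 0 0 0 0"}}

```text
clock: 7.8
position: [0.5604, -0.1661, 0.048]
ee_rot: [0.008, 0.99, 0.117, -0.078]
contact_force: [-0.5, -0.3, -4.0]
width: 0.0226
```

```bash
python3 -c "
from m import *
tip()"
```

```text
t 7.8 tilt [8.97 0.1  0.13] tip [59.3  0.2 13.4] front sole [-70.1  -0.1  33.8] F [-0.6 -0.1 -4. ] M [ 0.01 -0.25 -0.  ] w 22.6
sole at lip rear 31.9 ear top line at tab front 43.4
```

Request:
{"op": "drive_tool", "data": {"motion": "0 0 0 -0.003 0 0 0;0 0 0 -0.003 0 0 0;0 0 0 -0.003 0 0 0;0 0 0 -0.003 0 0 0;0 0 0 0 0 0 0"}}

```text
clock: 8.43
position: [0.548, -0.1691, 0.0501]
ee_rot: [0.008, 0.99, 0.117, -0.078]
contact_force: [-0.3, 0.9, -5.0]
width: 0.0229
```

```bash
python3 -c "
from m import *
tip()"
```

```text
t 8.43 tilt [8.96 0.1  0.12] tip [46.6  0.2 15.4] front sole [-82.8  -0.1  35.8] F [-0.1  0.9 -5. ] M [ 0.04 -0.21  0.03] w 22.9
sole at lip rear 31.9 ear top line at tab front 43.4
```

Request:
{"op": "drive_tool", "data": {"motion": "0 0 0 -0.0008 0 -0.005 0;0 0 0 -0.0016 0 -0.01 0;0 0 0 -0.0024 0 -0.015 0;0 0 0 -0.0032 0 -0.02 0;0 0 0 -0.0032 0 -0.02 0;0 0 0 0 0 0 0"}}

```text
clock: 9.18
position: [0.5493, -0.1696, 0.1273]
ee_rot: [0.009, 0.99, 0.117, -0.076]
contact_force: [0.1, -0.3, -4.7]
width: 0.0229
```

```bash
python3 - <<'E'
from m import *
tip(); p,R=pose()
# target: upright
delta([.536,.1915,.15],down(np.radians(13.4)))
E
```

```text
t 9.18 tilt [ 8.75 -0.04  0.13] tip [47.9 -0.7 92.9] front sole [-81.6  -0.9 112.9] F [-0.  -0.3 -4.7] M [-0.03 -0.23 -0.  ] w 22.9
sole at lip rear 109.2 ear top line at tab front 120.7
shift tool mm [  67.25 -354.16  -33.45] turn deg [0.04 8.75 0.13]
```

Request:
{"op": "drive_tool", "data": {"motion": "0 3 0 0 0 0 0;0 3 0 0 0 0 0;0 2.7 0 0 0 0 0;0 0 0 0.005 -0.03 0 0;0 0 0 0.005 -0.03 0 0;0 0 0 0.008 -0.04 0 0;0 0 0 0.008 -0.04 0 0;0 0 0 0.008 -0.04 0 0;0 0 0 0.008 -0.04 0 0;0 0 0 0.008 -0.04 0 0;0 0 0 0.006 -0.03 0 0;0 0 0 0 0 0 0"}}

```text
clock: 10.68
position: [0.529, 0.1339, 0.1228]
ee_rot: [-0.0, 0.993, 0.117, -0.005]
contact_force: [-0.4, -0.4, -4.7]
width: 0.0231
```

```bash
python3 - <<'E'
from m import *
tip(); delta([.536,.1915,.12],down(np.radians(13.4)))
E
```

```text
t 10.68 tilt [0.51 0.11 0.07] tip [102.7 299.3  99. ] front sole [-28.3 299.1 100.1] F [-0.4 -0.3 -4.7] M [-0.04  0.07  0.01] w 23.1
sole at lip rear 100.4 ear top line at tab front 112.4
shift tool mm [ 20.21 -54.37   2.75] turn deg [-0.11  0.51  0.07]
```

Request:
{"op": "drive_tool", "data": {"motion": "0 0.5 0 0.01 -0.027 0 0;0 0 0 0.01 -0.027 0 0;0 0 0 0 0 0.02 0;0 0 0 0 0 0.02 0;0 0 0 0 0 0 0"}}

```text
clock: 11.3
position: [0.5345, 0.1889, 0.0805]
ee_rot: [0.001, 0.993, 0.117, -0.002]
contact_force: [-0.4, -1.0, -4.2]
width: 0.0226
```

```bash
python3 - <<'E'
from m import *
tip(); delta([.536,.1915,.0275],down(np.radians(13.4)))
im,d=save('side','s4'); b=cv2.resize(im[180:300,160:310],None,fx=5,fy=5,interpolation=cv2.INTER_CUBIC);cv2.imwrite('pics/s4c.png',b[:,:,::-1])
E
```

```text
t 11.3 tilt [ 0.28 -0.11  0.06] tip [120.9 351.4  56.9] front sole [-10.1 351.2  57.5] F [-0.6 -0.9 -4.2] M [0.01 0.02 0.  ] w 22.6
sole at lip rear 57.8 ear top line at tab front 69.8
shift tool mm [ 2.3  -2.28 52.95] turn deg [0.11 0.28 0.06]
```

View pics/s4c.png

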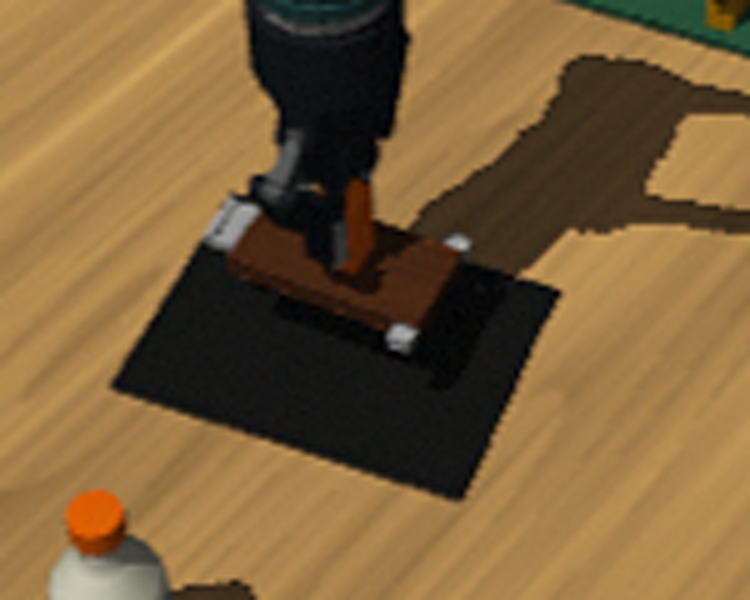

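The side crop shows the block (board edge at about (330,290) in the crop) hanging level over the mat, clear of the bottle at (110,540). Lowering now.

Request:
{"op": "drive_tool", "data": {"motion": "0.1 0.3 0 0.0023 -0.0023 0.015 0;0 0 0 0 0 0.015 0;0 0 0 0 0 0.01 0;0 0 0 0 0 0.004 0;0 0 0 0 0 0.002 0;0 0 0 0 0 0 0"}}

```text
clock: 12.1
position: [0.54, 0.1905, 0.0367]
ee_rot: [0.0, 0.993, 0.116, 0.004]
contact_force: [0.0, -0.4, -4.4]
width: 0.0228
```

```bash
python3 - <<'E'
from m import *
tip(); delta([.536,.1915,.0275],down(np.radians(13.4)))
E
```

```text
t 12.1 tilt [-0.45 -0.07 -0.03] tip [126.8 351.6  14.1] front sole [ -4.2 351.7  13.1] F [-0.1 -0.3 -4.4] M [-0.02  0.05 -0.  ] w 22.8
sole at lip rear 12.7 ear top line at tab front 24.7
shift tool mm [-3.72 -1.89  9.16] turn deg [ 0.07 -0.45 -0.03]
```

Request:
{"op": "drive_tool", "data": {"motion": "0 -0.45 0 -0.003 -0.001 0.003 0;0 0 0 0 0 0.002 0;0 0 0 0 0 0.0015 0;0 0 0 0 0 0 0"}}

```text
clock: 12.6
position: [0.5372, 0.1911, 0.0305]
ee_rot: [0.001, 0.993, 0.117, 0.001]
contact_force: [-0.8, 0.4, -3.4]
width: 0.023
```

```bash
python3 - <<'E'
from m import *
tip(); delta([.536,.1915,.0275],down(np.radians(13.4)))
E
```

```text
t 12.6 tilt [-0.05 -0.07 -0.01] tip [124.1 352.8   7.3] front sole [ -6.9 352.8   7.2] F [-0.7  0.5 -3.4] M [-0.02 -0.02 -0.03] w 23.0
sole at lip rear 7.1 ear top line at tab front 19.1
shift tool mm [-1.02 -0.69  2.96] turn deg [ 0.07 -0.05 -0.01]
```

Request:
{"op": "drive_tool", "data": {"motion": "0 0 0 0 0 0.001 0;0 0 0 0 0 0.001 0;0 0 0 0 0 0 0"}}

```text
clock: 12.98
position: [0.5374, 0.1911, 0.0285]
ee_rot: [0.001, 0.993, 0.117, 0.001]
contact_force: [0.1, -0.3, -3.4]
width: 0.0229
```

Request:
{"op": "drive_tool", "data": {"motion": "0 0 0 0 0 0.0006 0;0 0 0 0 0 0 0"}}

```text
clock: 13.22
position: [0.5374, 0.1911, 0.0284]
ee_rot: [0.001, 0.993, 0.116, 0.001]
contact_force: [-0.1, -0.4, -4.0]
width: 0.0229
```

Request:
{"op": "drive_tool", "data": {"motion": "0 0 0 0 0 0.0006 0;0 0 0 0 0 0.0006 0;0 0 0 0 0 0 0"}}

```text
clock: 13.6
position: [0.5374, 0.1911, 0.0283]
ee_rot: [0.001, 0.993, 0.117, 0.001]
contact_force: [-0.7, 0.1, -0.2]
width: 0.0231
```

```bash
python3 - <<'E'
from m import *
tip()
E
```

```text
t 13.6 tilt [-0.11 -0.07 -0.02] tip [124.4 352.8   5.3] front sole [ -6.6 352.8   5. ] F [-0.7  0.2 -0.2] M [ 0.05  0.37 -0.02] w 23.1
sole at lip rear 5.0 ear top line at tab front 17.0
```

Touchdown: the weight has transferred and the front edge touched slightly first. Now I'll release slowly.

Request:
{"op": "drive_tool", "data": {"motion": "0 0 0 0 0 0.0005 0;0 0 0 0 0 0 0;0 0 0 0 0 0 30;0 0 0 0 0 0 40;0 0 0 0 0 0 60;0 0 0 0 0 0 80;0 0 0 0 0 0 80", "newtons": 20}}

```text
clock: 14.48
position: [0.5393, 0.1915, 0.0279]
ee_rot: [0.0, 0.993, 0.117, 0.003]
contact_force: [-0.2, -0.1, 0.5]
width: 0.0684
```

Request:
{"op": "drive_tool", "data": {"motion": "0 0 0 0 0 -0.01 80;0 0 0 0 0 -0.02 80;0 0 0 0 0 -0.03 80;0 0 0 0 0 -0.03 80;0 0 0 0 0 -0.03 80;0 0 0 0 0 0 80;0 0 0 0 0 0 80"}}

```text
clock: 15.35
position: [0.5385, 0.1915, 0.1544]
ee_rot: [0.0, 0.993, 0.117, 0.004]
contact_force: [-0.1, -1.6, -1.0]
width: 0.0683
```

```bash
python3 - <<'E'
from m import *
print(get_state()['position'],get_state()['contact_force'],get_state()['clock'])
T=wristT(); im,d=save('wrist','w5'); side,_=save('side','s5')
cv2.imwrite('pics/s5c.png',cv2.resize(side[130:330,140:340],None,fx=3,fy=3)[:,:,::-1])
v,u=np.nonzero(mask(im,(5,170,150),(14,255,255),(180,100,340,300)))
P=pts((u,v),d,T); t=P[P[:,2]>.058]; print('handle top',np.median(t,axis=0)); 
v,u=np.nonzero(mask(im,(0,60,30),(14,200,140),(180,60,340,320))); P=pts((u,v),d,T); P=P[(P[:,2]<.026)&(P[:,2]>.012)]
A=np.c_[P[:,:2],np.ones(len(P))]; k=np.linalg.lstsq(A,P[:,2],rcond=None)[0]; print('board plane',len(P),k[:2],np.median(P[:,2]))
E
```

```text
[0.53849097 0.19150874 0.15442645] [-0.08432043 -1.6422986  -0.95760827] 15.35
handle top [0.53363504 0.185592   0.06305884]
board plane 4834 [0.00029057 0.00109658] 0.017466424843731176
```

View pics/w5.png

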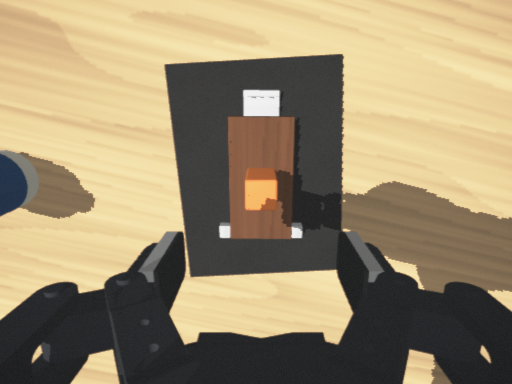

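View pics/s5c.png

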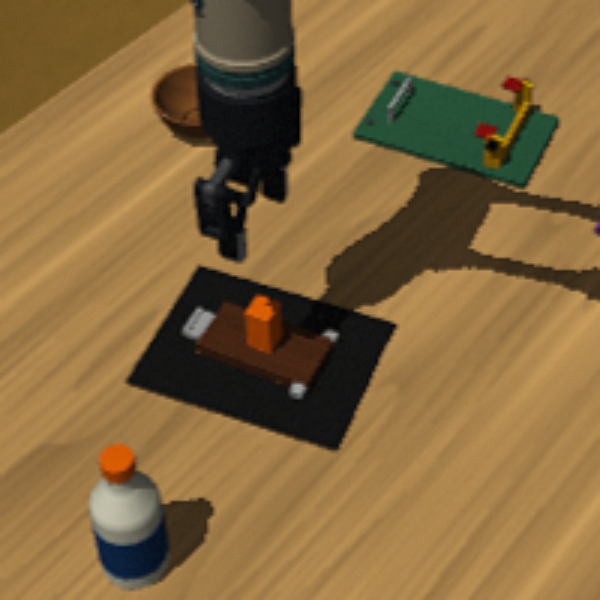

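The block lies flat on the mat: the plane tilt is about 0.001, and the board top is at 17.5 mm against 18 expected. The handle is at (262,195) in the wrist image, about 6 mm from the mat's centre. The fingers are clear and the bowl and bottle look undisturbed.

```bash
python3 -c "
from rig import *
print(sign_off())"
```

```text
the job is handed in; nothing more can be done
None
```

The honing block is out of its holder and lying released near the middle of the mat, and the job is handed in. The clock stood at about 15.5 s of the 72 s allowed; `sign_off()` gave no verdict.

**Removal:** I gripped the orange handle and tipped the block back on its hook until I felt the tabs. That contact came at 46 mm above the table, the height the depth image predicted. I backed off to about 9° of tilt, drew the block out 29 mm, lifted it and set it down slowly.

**Force on the holder:** Touching the tabs gave a moment of about 1.4 N m, which I estimate as roughly 12 N at the tabs and the same at the hook. Each is under 25 N, but their sum would be close to that limit. The force on the block was not measured directly, and contact was gone once I backed off.

**Last checks:**
- **Block:** its board is flat to about 0.001 rad, with the top at 17.5 mm (18 mm expected). The handle is about 6 mm from the mat's centre.
- **Gripper:** it is open, with the fingertips at 154 mm height, clear of the block and everything else.
- **Other items:** the bowl and bottle looked undisturbed in the last side picture. I did not check the screwdriver again, but the arm only passed well above it.
- **Touchdown:** the front edge met the mat slightly before the rest, so the block turned a little in the grip. After release it lay flat.

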